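# Load a second slotted mass on the hanger and clamp the stack

### The job

Make up the load on the weight hanger: slide the loose slotted mass that is as large as the one already on the hanger across the loading plate and fully home onto the stem, below the knob, with its slot pointing the opposite way to the slot of the mass under it. Then screw the knob down, clockwise, until it presses the stack firmly. Leave the small mass, the beaker, the stopper and the roll of film where they stand.

Things in the scene. Friction and masses are not known exactly. Their poses are not given: they have to be found in the camera images.
- loading_plate: Fixed aluminium plate, 290 (its x) x 420 (its y) mm, flat top 22 mm above the worktop; origin at the centre of its underside, x away from the robot, y left. A round well, centred 55 mm to +x of its middle, holds the hanger's pan and first mass, whose top is flush with the plate's top: a mass slides from one to the other without a step.
- hanger: Weight hanger, fixed in the plate's well. Upright stem of 10 mm diameter with a small eye, top 70 mm above the worktop. A brass slotted mass (90 mm diameter) already lies on its pan, flush with the plate. Origin on the stem's axis at worktop height; x points from the stem along the first mass's slot, which looks toward the robot or up to 63 deg to either side; z up.
- stem_axis (a point): Point on the stem's axis at the height of the plate's top (22 mm above the worktop).
- first_slot_mouth (a point): Middle of the mouth of the first mass's slot, at its rim 45 mm from the stem's axis, at the height of the plate's top.
- large_mass: Loose brass slotted disc to be loaded: 90 mm diameter, 10 mm thick, 0.3 to 0.6 kg, flat on the plate, left or right in front of the stem. Origin at the disc's centre, underside; x along its slot to the mouth. Slot 13 mm wide, mouth flared at 45 deg to 26 mm; when the slot's end meets the stem they are concentric. Too wide to be gripped across.
- large_slot_mouth (a point): Middle of the mouth of the large mass's slot, at its rim, 45 mm from the disc's centre, underside. Opposite this mouth the rim has a straight flat, 59 mm long, square to the slot, 34 mm from the centre: pushed there with two fingertips side by side the mass follows straight lines and curves; on the stem, a push near one end of the flat swings it round the stem.
- small_mass: The other loose slotted mass, 60 mm diameter, 10 mm thick, flat 23 mm from its centre; origin at the centre of its underside, x along its slot. Not needed; it lies on the plate straight in front of the stem and is to stay there.
- beaker: Small glass beaker, 49 mm diameter, 60 mm tall, loose on a far corner of the plate; origin at the centre of its underside. To be left alone.
- film_roll: White roll of sealing film, 52 mm diameter, 50 mm tall, standing loose on the front part of the plate, on the other side of the small mass from the large mass; origin at the centre of its underside. To be left alone.
- stopper: Rubber stopper, 33 mm diameter, 28 mm tall, standing loose near the far corner of the plate that the beaker does not take; origin at the centre of its underside. To be left alone.
- clamp_knob (a joint): Angle of the captive screw-knob on the stem, rad: starts at 0.5 to 1.4, grows clockwise seen from above, stops at 4.79, stays where left. It goes down 1.9 mm per rad. At 0 the pad under it is 6.5 mm above a 10 mm mass, so it meets the seated mass at about 3.4 rad; then a 4.5 N/mm spring presses it: 4 N at about 3.9 rad, 11 N at the stop. Turns with 0.05 to 0.1 N m.
- knob_grip (a point): Point on the knob's axis, mid height of its fluted side. The knob is round, black, 31 mm in diameter; its side reaches 8 mm below and above this point; it turns and sinks with it. The point is at first about 52 mm, at the end 45 mm above the worktop. The stem's eye stands above its middle, up to 70 mm above the worktop.
- pressure_pad: Steel washer, 23 mm diameter, 3 mm thick, on the stem under the knob; it presses the stack. Origin at the centre of its underside.
There are look-alikes about, which are no part of the job. What is shaped like the large_mass but pink is not meant.

How it is judged:
By the outcome, as a careful person would: the job done as asked, in the order asked, and still so for the second after the job is handed in, with the robot touching nothing.
It also fails if it takes over 72 s, if anything falls off the work surface, if the arm or the gripper's body presses on something with over 40 N, if the wrist force passes 120 N, or if a joint passes its speed limit or range.

### The arm

A 7-joint arm with a two-finger parallel gripper is mounted at the origin on a cart in front of the work surface, level with it; the furniture and walls round the work are solid. World frame = base frame: x ahead of the robot, y to its left, z up, the work surface at z = 0. Lengths are in m, angles in rad, forces in N, time in s.
With the tool pointing down it reaches from about 0.4 to 0.85 m from the base axis. Payload 10.4 kg.
Tool frame: the origin (TCP) lies at the very end of the fingers, on their centre line; the grasp point (between the pads) lies 19 mm behind it; z points along the fingers, y is the line along which they close (so a half turn about z gives the same grasp; the last joint's range is limited). The gripper opens to 87 mm and grips with 3 to 60 N. Pads are 19 mm wide; open, the fingers measure 117 mm over their backs; the gripper's body (75 mm by 190 mm) begins 51 mm behind the grasp point.
Start: joints at [1.235, 0.332, -0.065, 1.46, 0.022, 1.35, -0.088], TCP at [0.192, -0.595, 0.223] pointing down, gripper open.
Joint ranges: [-2.6, 2.6], [-0.5, 2.12], [-1.47, 1.34], [0.16, 2.42], [-1.27, 4.41], [0.06, 2.06], [-2.6, 2.6]. Speed limits (rad/s): [2.22, 2.22, 2.79, 2.79, 3.14, 3.14, 3.14].

### API

Orientations are given as a unit quaternion [x, y, z, w].
In Python, from bench import r gives the robot as it stands.
- The arm moves only by the shell command python3 -m crank 'ROWS' [FORCE]. ROWS is JSON, a list that holds one entry, the list of rows, each a list of 5 numbers: the shift along the tool's x, y, z in mm, then the turn about the tool's z in degrees, then the opening, from -1 (shut) to 1 (fully open). A call has 1 to 20 rows; each row is the pose to reach, as a shift and turn from the pose commanded when the call began, along the tool's axes at that moment; what a row does not reach only later rows make up. A row lasts 1/10 s, in which the tool goes at most 50 mm and 8.59 degrees, less where a joint would pass 70% of its speed; a pose out of reach is approached as far as the arm can. A call with a gripper value outside its range is refused whole. The fingers move at their own pace and stop on an object; FORCE is the grip in N (left out, the last holds). Time passes only in rows, so rows that repeat a pose let the fingers close. It gives the time, the measured TCP pose, the force, the opening and the grip force at its end, in the units of the state.
- r.read_state(): the state, without advancing time (a new reading comes with each control period).
- r.camera(name): name is "scene" or "top"; returns a dict with "image" (420x560x3 uint8, red, green, blue), "vfov" (degrees; the focal length in pixels is half the picture's height over the tangent of half this angle, whatever the lens; pixels are square), "cx", "cy" (the principal point, pixels), "eye" and "attitude" of the camera in the world. Camera axes: x right, y down, z forward; pixel columns grow to the right and rows downward; lengths in m; the calibration is good to about 2 mm. A picture is of the moment at which its call begins. There is no depth.
- r.close_job(): hands the job in; it is judged then, once.
The state is a dict: "time": time; "joint_positions": joint angles; "joint_vel": joint speeds; "joint_torque": joint torques, N m; "ee_pos": TCP position; "eef_rot": TCP orientation; "ft_force": force on the tool from outside, world axes, zero at the start; "torque": the same for the moment, N m; "width": finger opening in m; "grip_force": force on a finger pad.
Only numpy, scipy, OpenCV 4.12 (cv2) and the standard library are available. Lean on these libraries where they do the work, as an engineer would, in place of code of your own. Each camera call takes 0.05 s, during which the arm holds its last target. There are 200 camera calls.

## Working session

There is one attempt and no reset: what is moved stays moved. The work goes in short steps, Python scripts to look and compute and a shell command to move; the robot and the scene stay as the last step left them, time stands still between calls to the robot, and variables do not carry over. Pictures are saved under pics/ and viewed, at most 12 in all, crops included, and the job is handed in when it is done.

```bash
mkdir -p pics; python3 - <<'E'
from bench import r
import cv2
for n in("scene","top"):
    c=r.camera(n); cv2.imwrite(f"pics/{n}0.png",c["image"][:,:,::-1])
    print({k:v for k,v in c.items() if k!="image"})
print(r.read_state())
E
```

```text
{'vfov': 49.901065839924954, 'cx': 284.251992943725, 'cy': 213.1771298053753, 'eye': array([ 0.28461288, -0.41020178,  0.71229334]), 'attitude': array([ 0.89446232, -0.28362217,  0.10538968, -0.3292243 ])}
{'vfov': 49.80120351101412, 'cx': 274.36134008760126, 'cy': 207.6339427628091, 'eye': array([ 0.49138061, -0.00517774,  1.02371947]), 'attitude': array([ 0.71537624, -0.69598214,  0.03863729, -0.04850622])}
{'time': 0.1, 'joint_positions': array([ 1.23540315,  0.3327851 , -0.06471894,  1.46083605,  0.02160323,
        1.34989395, -0.08850179]), 'joint_vel': array([-2.19128278e-04,  2.36390209e-05, -1.28397494e-03, -1.35873052e-03,
        4.04241285e-04, -1.16011453e-03,  1.32337541e-03]), 'joint_torque': array([ 1.61232892e-03, -6.24549794e+01,  2.46646494e-02, -3.90716743e+01,
       -6.14391966e-02,  3.66623502e-02,  4.50822279e-05]), 'ee_pos': array([ 0.1922274 , -0.59435241,  0.22185843]), 'eef_rot': array([ 9.87792004e-01,  1.55777340e-01, -1.21121162e-04, -6.01321773e-04]), 'ft_force': array([ 0.13062951, -0.63266793, -0.22227969]), 'torque': array([-0.03658188,  0.01972718, -0.04602997]), 'grip_force': 0.0, 'width': 0.08691887307877645}
```

View pics/scene0.png

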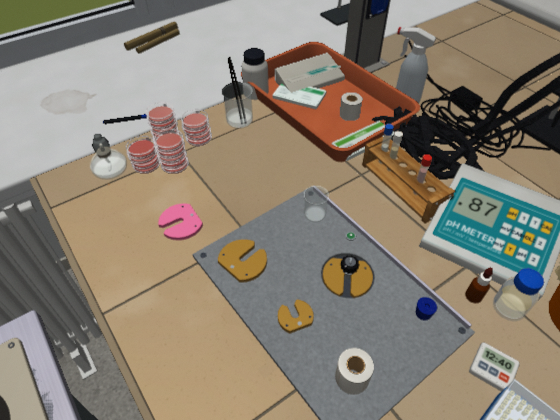

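View pics/top0.png

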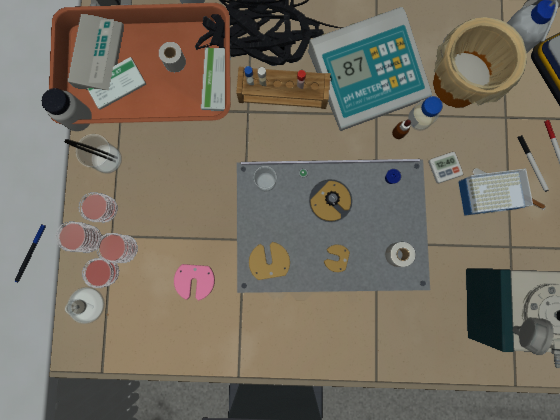

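The large mass is at about top (269,262) with its slot pointing away from the robot. The small mass is at (337,258), the film roll at (402,254), the stem at (332,200), the beaker at (265,178) and the stopper at (393,177). I need an enlarged crop of both views.

```bash
cat > h.py <<'E'
import numpy as np, cv2
from scipy.spatial.transform import Rotation as R
from bench import r
def ray(c,p):
    f=210/np.tan(np.radians(c["vfov"]/2))
    return R.from_quat(c["attitude"]).apply([(p[0]-c["cx"])/f,(p[1]-c["cy"])/f,1])
def at(c,p,z):
    d=ray(c,p); return c["eye"]+d*(z-c["eye"][2])/d[2]
def proj(c,P):
    f=210/np.tan(np.radians(c["vfov"]/2))
    q=R.from_quat(c["attitude"]).inv().apply(np.asarray(P)-c["eye"]); return np.array([c["cx"]+f*q[0]/q[2],c["cy"]+f*q[1]/q[2]])
def tri(c1,p1,c2,p2):
    a,b=ray(c1,p1),ray(c2,p2); s=np.linalg.lstsq(np.c_[a,-b],c2["eye"]-c1["eye"],rcond=None)[0]
    return (c1["eye"]+a*s[0]+c2["eye"]+b*s[1])/2
def crop(c,name,x0,y0,w,h,k):
    cv2.imwrite("pics/"+name,cv2.resize(c["image"][y0:y0+h,x0:x0+w,::-1],None,fx=k,fy=k,interpolation=cv2.INTER_CUBIC))
E
python3 - <<'E'
from h import *
c=r.camera("top"); crop(c,"top1.png",232,155,200,140,4)
c=r.camera("scene"); crop(c,"scene1.png",190,180,200,150,4)
E
```

```text
(no output)
```

View pics/top1.png

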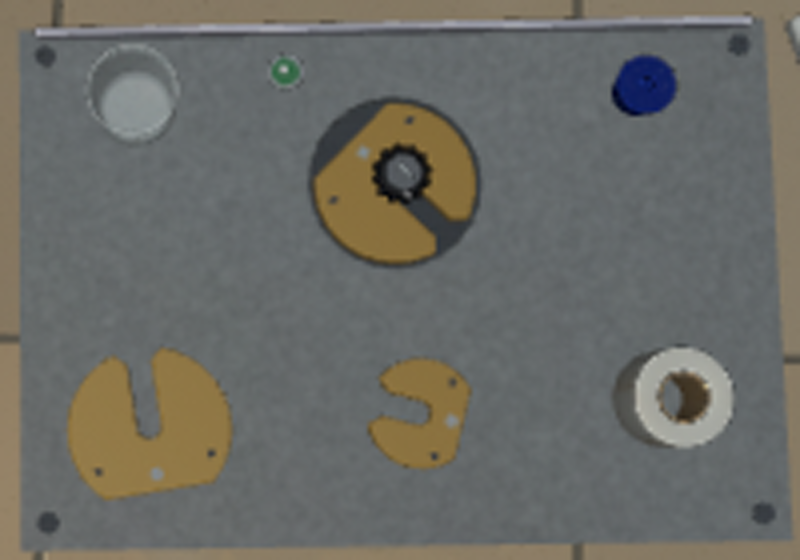

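View pics/scene1.png

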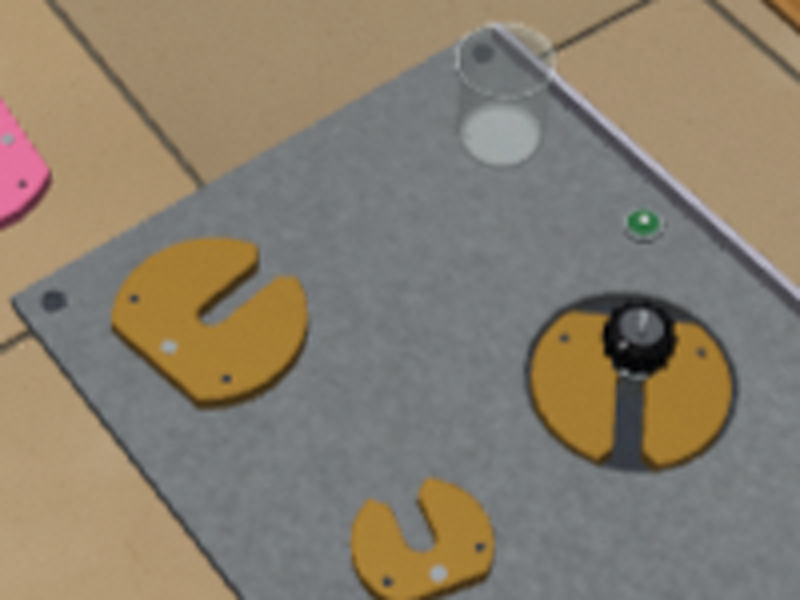

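The first mass's slot points down-right in the top view, so the new slot must finish up-left. I'll put the mass on the stem from the front left, then swing it. Next I compute the poses.

```bash
cat > m.py <<'E'
from h import *
t=r.camera("top"); s=r.camera("scene")
T=lambda x,y:(232+x/4-.4,155+y/4-.4)
S=lambda x,y:(190+x/4-.4,180+y/4-.4)
def show(n,a,b): print(n,np.round(tri(t,T(*a),s,S(*b))*1e3,1))
show("L dotL",(98,471),(134,298)); show("L dotR",(211,453),(226,378)); show("L dotC",(156,473),(169,346)); show("L slotend",(148,437),(205,321))
show("knob top eye",(402,170),(641,326)); show("first dotC",(363,152),(600,308)) 
show("first dots",(409,120),(701,352));show("first dots",(334,200),(564,337))
show("small dotC",(452,421),(438,573));show("smalldot",(452,382),(480,547))
P=lambda n,x,y,z: print(n,np.round(at(t,T(x,y),z)*1e3,1))
P("flatA",105,499,.032);P("flatB",219,480,.032);P("mouthL",126,360,.032);P("mouthR",153,349,.032);P("slotend",148,437,.032)
P("f flatA",390,101,.022);P("f flatB",315,178,.022);P("f mouth",453,235,.022);P("well",395,182,.022)
P("left rim",68,428,.032);P("right rim",232,428,.032)
for n,x,y in(("pl",22,32),("pr",762,18),("br",790,540),("bl",22,548)):P(n,x,y,.022)
P("small flat",468,390,.032);P("small flat2",458,458,.032);P("small far left",369,428,.032)
P("roll",684,398,.072)
E
python3 m.py
```

```text
L dotL [471.2  46.2  32.7]
L dotR [482.7 -14.9  32.8]
L dotC [471.   14.7  32. ]
L slotend [491.3  19.2  29.3]
knob top eye [ 636.1 -113.    61.6]
first dotC [642.5 -90.   44.6]
first dots [ 670.7 -121.1   21.3]
first dots [624.  -79.7  23.1]
small dotC [ 503.5 -145.1   33.4]
smalldot [ 524.8 -145.1   32.3]
flatA [456.6  41.8  32. ]
flatB [468.5 -19.7  32. ]
mouthL [532.   32.8  32. ]
mouthR [538.4  18.2  32. ]
slotend [490.6  19.5  32. ]
f flatA [ 681.5 -110.5   22. ]
f flatB [636.7 -69.3  22. ]
f mouth [ 606.7 -146.5   22. ]
well [ 635.6 -113.9   22. ]
left rim [494.2  63.2  32. ]
right rim [496.7 -26.1  32. ]
pl [715.7  97.7  22. ]
pr [ 734.3 -319.    22. ]
br [ 444.9 -330.7   22. ]
bl [428.5  86.7  22. ]
small flat [ 520.9 -154.    32. ]
small flat2 [ 484.  -148.9   32. ]
small far left [ 498.8 -100.5   32. ]
roll [ 518.7 -260.4   72. ]
```

```bash
cat >> h.py <<'E'
def go(x,y,z,ydir):
    "rows numbers from here to TCP (mm) with tool y along ydir deg (mod 180)"
    st=r.read_state(); Q=R.from_quat(st["eef_rot"]); d=Q.inv().apply(np.array([x,y,z])-st["ee_pos"]*1e3)
    v=Q.apply([0,1,0]); cur=np.degrees(np.arctan2(v[1],v[0]))
    turn=-((ydir-cur+90)%180-90)  # tool z is down
    print("shift",np.round(d,1),"turn",round(turn,1),"or",round(turn-np.sign(turn)*180,1),"cur ydir",round(cur,1),"tilt",np.round(Q.apply([0,0,1]),3))
E
python3 - <<'E'
from h import *
t=r.camera("top")
for z in (0,.2,.35):print(z,[np.round(at(t,p,z)*1e3) for p in((467,268),(467,350),(515,350),(535,320))])
go(200,-560,400,-72);go(330,-100,400,10.5);go(500,18.5,130,10.5)
E
```

```text
0 [array([ 494., -423.,    0.]), array([ 316., -418.,    0.]), array([ 319., -523.,    0.]), array([ 385., -569.,    0.])]
0.2 [array([ 493., -341.,  200.]), array([ 350., -338.,  200.]), array([ 353., -421.,  200.]), array([ 406., -459.,  200.])]
0.35 [array([ 493., -280.,  350.]), array([ 376., -277.,  350.]), array([ 378., -346.,  350.]), array([ 421., -376.,  350.])]
shift [  17.9  -30.6 -177.6] turn -0.1 or 179.9 cur ydir -72.1 tilt [-0.  0. -1.]
shift [ 283.2 -428.3 -177.5] turn -82.6 or 97.4 cur ydir -72.1 tilt [-0.  0. -1.]
shift [ 481.4 -488.6   92.5] turn -82.6 or 97.4 cur ydir -72.1 tilt [-0.  0. -1.]
```

```bash
python3 -m crank '[[[0,0,-50,0,1],[0,0,-100,0,1],[0,0,-150,0,1],[20,-30,-180,0,1],[50,-70,-180,-8,1],[80,-110,-180,-16,1],[110,-145,-180,-24,1],[140,-180,-180,-32,1],[175,-220,-180,-40,1],[215,-260,-180,-48,1],[250,-300,-180,-56,1],[285,-345,-180,-64,1],[320,-385,-180,-72,1],[356,-426,-180,-80,1],[356,-426,-180,-82.6,1],[356,-426,-180,-82.6,1],[356,-426,-180,-82.6,1],[356,-426,-180,-82.6,1]]]'; python3 -c "
from h import *
go(500,18.5,100,10.5);go(500,18.5,24,10.5);s=r.read_state();print(s['joint_positions'],s['time'])"
```

```text
time: 2.15
ee_pos: [0.3996, -0.081, 0.4025]
eef_rot: [0.64, 0.768, -0.0, -0.0]
ft_force: [-0.0, -0.9, 0.1]
width: 0.0869
grip_force: 0.0
shift [ 79.9 116.7 302.4] turn -0.1 or 179.9 cur ydir 10.4 tilt [-0. -0. -1.]
shift [ 79.9 116.8 378.4] turn -0.1 or 179.9 cur ydir 10.4 tilt [-0. -0. -1.]
[ 0.77374055 -0.17951067 -0.56780945  1.61474912 -0.09653579  1.67830362
  0.38394055] 2.15
```

```bash
python3 -m crank '[[[16,23,50,0,1],[32,46,100,0,1],[48,70,150,0,1],[64,93,200,0,1],[80,117,250,0,1],[80,117,300,0,1],[80,117,320,0,1],[80,117,320,0,1],[80,117,320,0,1]]]'; python3 -c "
from h import *
go(500,18.5,24.5,10.5);t=r.camera('top');crop(t,'t2.png',232,155,200,140,4)"
```

```text
time: 3.05
ee_pos: [0.4999, 0.0193, 0.0823]
eef_rot: [0.64, 0.769, -0.001, -0.001]
ft_force: [-0.0, 0.1, 0.6]
width: 0.0867
grip_force: 0.0
shift [-0.8  0.1 57.8] turn -0.1 or 179.9 cur ydir 10.4 tilt [-0.002  0.    -1.   ]
```

View pics/t2.png

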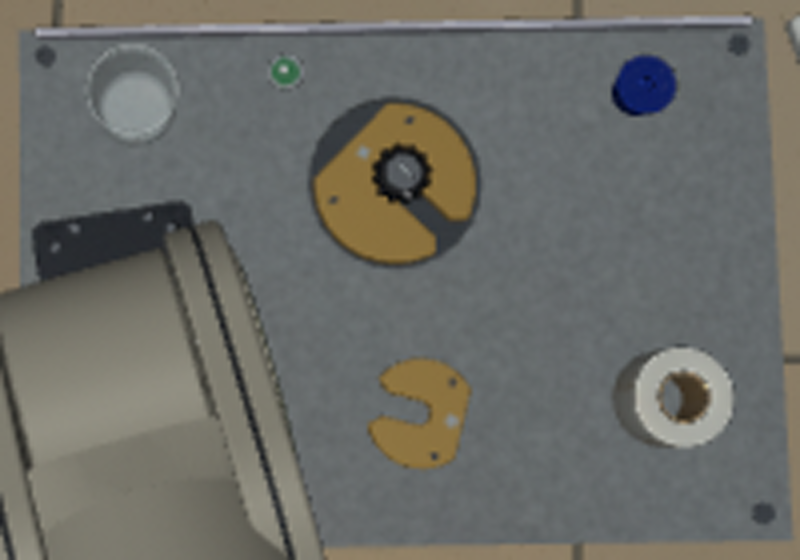

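The arm hides the mass from the top camera; nothing else has moved. I descend and grip lightly along the slot axis.

```bash
python3 -m crank '[[[0,0,30,0,1],[0,0,50,0,1],[0,0,56,0,1],[0,0,57.5,0,1],[0,0,57.5,0,1],[0,0,57.5,0,0.6],[0,0,57.5,0,0.6],[0,0,57.5,0,0.6],[0,0,57.5,0,0.6],[0,0,57.5,0,0.6]]]' 10;python3 -c "
from h import *
c=r.camera('scene');crop(c,'s2.png',190,180,200,150,4)"
```

```text
time: 4.1
ee_pos: [0.4994, 0.0199, 0.0253]
eef_rot: [0.639, 0.769, -0.001, -0.0]
ft_force: [-6.6, -1.2, 8.1]
width: 0.0725
grip_force: 9.4
```

View pics/s2.png

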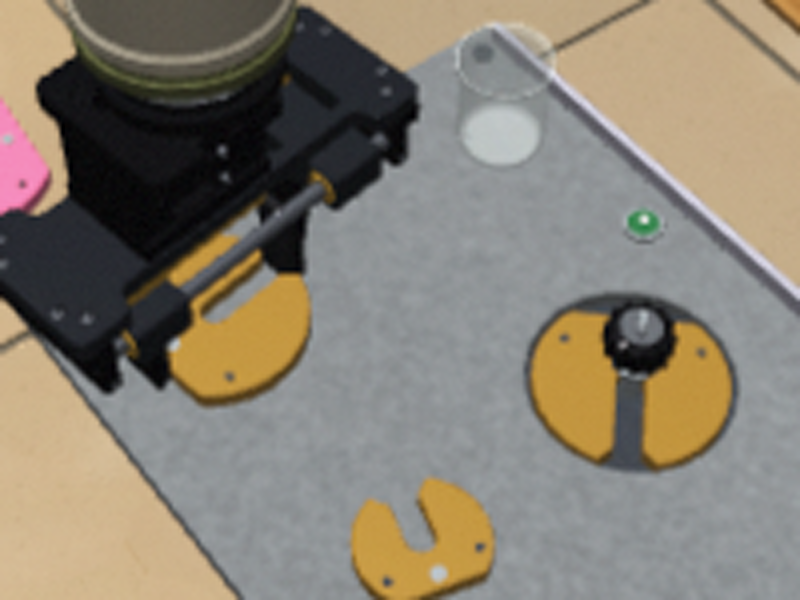

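```bash
python3 -c "
from h import *
go(571.9,-53.6,25.3,-43)"
```

```text
shift [-85.5  57.8  -0. ] turn 53.5 or -126.5 cur ydir 10.5 tilt [-0.002 -0.001 -1.   ]
```

```bash
python3 -m crank '[[[-6,4,-0.5,4,0.6],[-14,9,-0.5,9,0.6],[-22,15,-0.5,14,0.6],[-30,20,-0.5,19,0.6],[-38,26,-0.5,24,0.6],[-46,31,-0.5,29,0.6],[-54,36,-0.5,34,0.6],[-62,42,-0.5,39,0.6],[-70,47,-0.5,44,0.6],[-78,53,-0.5,49,0.6],[-85.5,57.8,-0.5,53.5,0.6],[-85.5,57.8,-0.5,53.5,0.6],[-85.5,57.8,-0.5,53.5,0.6],[-85.5,57.8,-0.5,53.5,1],[-85.5,57.8,-0.5,53.5,1],[-85.5,57.8,-0.5,53.5,1]]]';python3 -c "
from h import *
go(571.9,-53.6,25.3,-43); c,s=np.cos(np.radians(-43)),np.sin(np.radians(-43))
# behind the flat: centre 636-90c.., minus 34+9.5+8
go(636-145*c,-113.5-145*s,25,47)"
```

```text
time: 5.75
ee_pos: [0.5728, -0.053, 0.0258]
eef_rot: [0.917, 0.399, 0.0, 0.0]
ft_force: [0.3, -0.4, -0.5]
width: 0.0847
grip_force: 0.0
shift [-1.1 -0.3  0.5] turn 0.1 or -179.9 cur ydir -42.9 tilt [ 0.  0. -1.]
shift [ -1.1 -57.5   0.8] turn -89.9 or 90.1 cur ydir -42.9 tilt [ 0.  0. -1.]
```

```bash
python3 -m crank '[[[0,0,-25,0,1],[0,0,-50,0,1],[0,-10,-60,0,1],[0,-20,-60,-8,0.5],[0,-30,-60,-16,0.2],[0,-40,-60,-24,0],[0,-50,-60,-32,-0.2],[-1,-57.5,-60,-40,-0.45],[-1,-57.5,-60,-48,-0.45],[-1,-57.5,-60,-56,-0.45],[-1,-57.5,-60,-64,-0.45],[-1,-57.5,-60,-72,-0.45],[-1,-57.5,-60,-80,-0.45],[-1,-57.5,-60,-88,-0.45],[-1,-57.5,-60,-90,-0.45],[-1,-57.5,-60,-90,-0.45],[-1,-57.5,-60,-90,-0.45]]]';python3 -c "
from h import *
c,s=np.cos(np.radians(-43)),np.sin(np.radians(-43))
go(636-145*c,-113.5-145*s,25,47);print(r.read_state()['joint_positions'],r.read_state()['width'])
c=r.camera('scene');crop(c,'s3.png',190,180,200,150,4)"
```

```text
time: 7.45
ee_pos: [0.5297, -0.0145, 0.0853]
eef_rot: [0.367, 0.93, -0.0, -0.0]
ft_force: [-0.7, -0.0, 0.2]
width: 0.0239
grip_force: 0.0
shift [-0.3  0.2 60.3] turn -0.0 or 180.0 cur ydir 47.0 tilt [-0. -0. -1.]
[ 0.636107    0.35826232 -0.80652432  1.83643569  0.29271847  1.07046827
  0.53838758] 0.023888540323762412
```

View pics/s3.png

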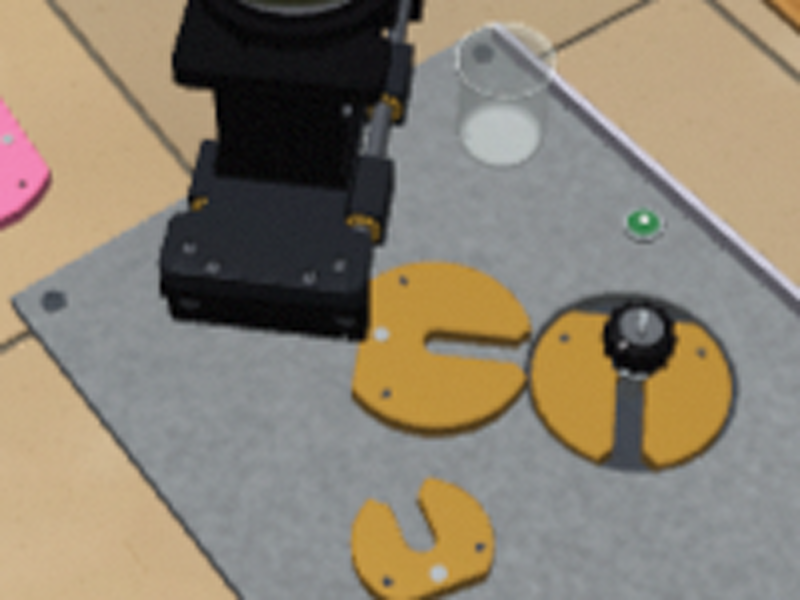

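The mass is turned, with its slot (428,341)→(530,350) aimed at the stem at about (637,360). I check the line numerically.

```bash
python3 -c "
from h import *
s=r.camera('scene')
for n,x,y,z in(('dotA',404,281,.032),('dotB',386,394,.032),('mouth',529,349,.032),('slotend',426,341,.032),('firstdotA',701,352,.022),('firstdotB',564,337,.022)):print(n,np.round(at(s,(190+x/4-.4,180+y/4-.4),z)*1e3,1))"
```

```text
dotA [578.2 -16.8  32. ]
dotB [536. -62.  32.]
mouth [602.2 -79.7  32. ]
slotend [566.9 -49.6  32. ]
firstdotA [ 670.  -121.3   22. ]
firstdotB [624.1 -78.9  22. ]
```

```bash
python3 -m crank '[[[0,0,30,0,-0.45],[0,0,52,0,-0.45],[0,0,60,0,-0.45],[0,0,60,0,-0.45],[-5,0,60,0,-0.45],[-11,0,60,0,-0.45],[-17,0,60,0,-0.45],[-23,0,60,0,-0.45],[-29,0,60,0,-0.45],[-35,0,60,0,-0.45],[-41,0,60,0,-0.45],[-47,0,60,0,-0.45],[-53,0,60,0,-0.45],[-59,0,60,0,-0.45],[-65,0,60,0,-0.45],[-71,0,60,0,-0.45],[-76,0,60,0,-0.45],[-81,0,60,0,-0.45],[-84,0,60,0,-0.45],[-84,0,60,0,-0.45]]]';python3 -c "
from h import *
c,s=np.cos(np.radians(-43)),np.sin(np.radians(-43))
go(636-43.5*c,-113.5-43.5*s,25,47)
c=r.camera('scene');crop(c,'s4.png',240,200,150,112,4)"
```

```text
time: 9.55
ee_pos: [0.5922, -0.0721, 0.0262]
eef_rot: [0.366, 0.93, 0.0, 0.0]
ft_force: [-0.5, 1.8, 1.4]
width: 0.0244
grip_force: 1.0
shift [-16.8  -0.4   1.3] turn 0.0 or -180.0 cur ydir 47.0 tilt [ 0.001  0.    -1.   ]
```

View pics/s4.png

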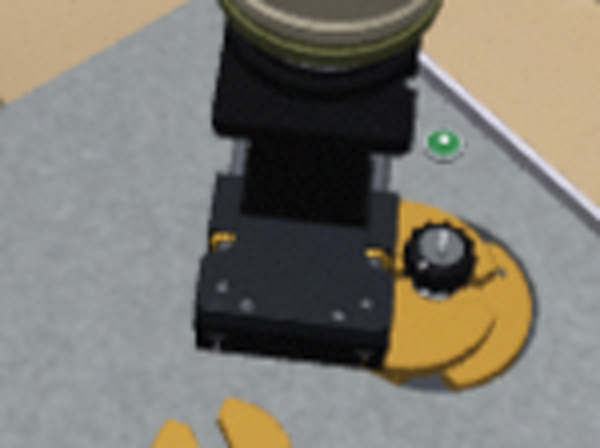

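The stem is in the slot. I push the rest of the way until the force rises.

```bash
python3 -m crank '[[[-4,0,0,0,-0.45],[-8,0,0,0,-0.45],[-12,0,0,0,-0.45],[-15,0,0,0,-0.45],[-17,0,0,0,-0.45],[-18,0,0,0,-0.45],[-19,0,0,0,-0.45],[-19,0,0,0,-0.45],[-19,0,0,0,-0.45]]]';python3 -c "
from h import *
c,s=np.cos(np.radians(-43)),np.sin(np.radians(-43))
go(636-43.5*c,-113.5-43.5*s,25,47)"
```

```text
time: 10.5
ee_pos: [0.6036, -0.0828, 0.0257]
eef_rot: [0.366, 0.931, 0.0, -0.002]
ft_force: [-12.7, 7.6, 11.2]
width: 0.024
grip_force: 7.6
shift [-1.2 -0.4  0.7] turn 0.1 or -179.9 cur ydir 47.1 tilt [-0.004  0.002 -1.   ]
```

```bash
python3 -m crank '[[[-8,0,0,0,-0.45],[4,0,-5,0,-0.45],[4,0,-40,0,-0.45],[4,0,-70,0,-0.45],[0,0,-70,8,0],[0,0,-70,16,0.5],[0,0,-70,24,1],[0,0,-70,32,1],[0,0,-70,40,1],[0,0,-70,48,1],[0,0,-70,56,1],[0,0,-70,64,1],[0,0,-70,72,1],[0,0,-70,80,1],[0,0,-70,88,1],[0,0,-70,90,1],[0,0,-70,90,1]]]';python3 -c "
from h import *
go(637,-114,24.8,-43);print(r.read_state()['joint_positions'])"
```

```text
time: 12.2
ee_pos: [0.6058, -0.0857, 0.0958]
eef_rot: [0.917, 0.399, 0.0, 0.001]
ft_force: [-0.8, -0.2, 0.8]
width: 0.087
grip_force: 0.0
shift [ 0.6 42.  71.1] turn -0.0 or 180.0 cur ydir -43.0 tilt [ 0.001 -0.001 -1.   ]
[ 0.42473506  0.44067014 -0.45479607  1.62574033  0.21037887  1.12311113
 -0.8345747 ]
```

```bash
python3 -m crank '[[[0,21,0,0,1],[0.6,42,0,0,1],[0.6,42,0,0,1],[0.6,42,20,0,1],[0.6,42,40,0,1],[0.6,42,60,0,1],[0.6,42,68,0,1],[0.6,42,70.5,0,1],[0.6,42,70.5,0,1],[0.6,42,70.5,0,0.6],[0.6,42,70.5,0,0.6],[0.6,42,70.5,0,0.6],[0.6,42,70.5,0,0.6]]]' 5;python3 -c "
from h import *
go(637,-114,24.8,-43)
c=r.camera('scene');crop(c,'s5.png',240,200,150,112,4)"
```

```text
time: 13.5
ee_pos: [0.6374, -0.1137, 0.026]
eef_rot: [0.917, 0.399, 0.001, 0.001]
ft_force: [2.6, -1.4, 3.2]
width: 0.0727
grip_force: 4.3
shift [-0.5 -0.2  1.2] turn 0.0 or -180.0 cur ydir -43.0 tilt [ 0.002 -0.001 -1.   ]
```

View pics/s5.png

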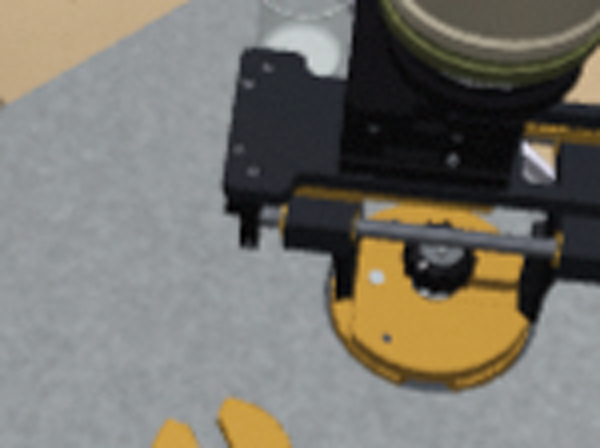

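Seated and caged. I swing it 91° anticlockwise about the stem.

```bash
python3 -m crank '[[[0.3,0,0,-7,0.6],[0.5,-0.1,0,-14,0.6],[0.8,-0.1,0,-21,0.6],[1.1,-0.3,0,-28,0.6],[1.3,-0.4,0,-35,0.6],[1.5,-0.6,0,-42,0.6],[1.7,-0.8,0,-49,0.6],[1.9,-1,0,-56,0.6],[2,-1.2,0,-63,0.6],[2.1,-1.5,0,-70,0.6],[2.2,-1.8,0,-77,0.6],[2.2,-2,0,-84,0.6],[2.2,-2.2,0,-91,0.6],[2.2,-2.2,0,-91,0.6],[2.2,-2.2,0,-91,0.6]]]';python3 -c "
from h import *
go(637.3,-110.5,25.5,48);print(r.read_state()['joint_positions'])"
```

```text
time: 15.05
ee_pos: [0.6364, -0.1108, 0.0256]
eef_rot: [0.358, 0.934, -0.0, 0.0]
ft_force: [-1.7, -1.8, 6.5]
width: 0.0731
grip_force: 5.8
shift [-0.5  0.8  0.1] turn 0.0 or -180.0 cur ydir 48.0 tilt [-0.    -0.001 -1.   ]
[ 0.62910214  0.66458296 -0.72467181  1.56543101  0.47869549  1.09593597
  0.62557295]
```

```bash
python3 -m crank '[[[0,0,0,0,1],[0,0,0,0,1],[0,0,0,0,1],[0,3,0,0,1],[0,5,0,0,1],[0,6.5,0,0,1],[0,8,0,0,1],[0,9,0,0,1],[0,10,0,0,1],[0,10,0,0,1]]]';python3 -c "
from h import *
print(r.read_state()['ft_force'])"
```

```text
time: 16.05
ee_pos: [0.641, -0.1052, 0.0247]
eef_rot: [0.359, 0.933, -0.003, -0.002]
ft_force: [-10.2, -5.9, 6.4]
width: 0.087
grip_force: 5.6
[-10.20099183  -5.88743441   6.44500801]
```

```bash
python3 -m crank '[[[0,2,0,0,1],[0,2,-30,0,1],[0,2,-65,0,1],[0,2,-100,0,1],[0,-30,-130,-8,1],[0,-80,-130,-16,1],[0,-120,-130,-24,1],[0,-120,-130,-32,1],[0,-120,-130,-40,1],[0,-120,-130,-48,1],[0,-120,-130,-56,1],[0,-120,-130,-64,1],[0,-120,-130,-72,1],[0,-120,-130,-80,1],[0,-120,-130,-85,1],[0,-120,-130,-85,1]]]';python3 -c "
from h import *
go(635.6,-112.8,80,133);print(r.read_state()['joint_positions'])
t=r.camera('top');s=r.camera('scene')
k=lambda c,x,y:cv2.resize(c['image'][y:y+75,x:x+80,::-1],None,fx=5,fy=5,interpolation=cv2.INTER_CUBIC)
cv2.imwrite('pics/m6.png',np.hstack([k(t,292,162),k(s,308,230)]))"
```

```text
time: 17.65
ee_pos: [0.563, -0.1918, 0.155]
eef_rot: [-0.367, 0.93, 0.0, 0.0]
ft_force: [0.6, 0.0, -0.1]
width: 0.0872
grip_force: 0.0
shift [-106.9    8.1   75. ] turn 0.1 or -179.9 cur ydir 133.1 tilt [ 0.  0. -1.]
[ 1.0637306   0.53621236 -1.07929982  1.59040679  0.48453909  1.30965674
  2.23795783]
```

View pics/m6.png

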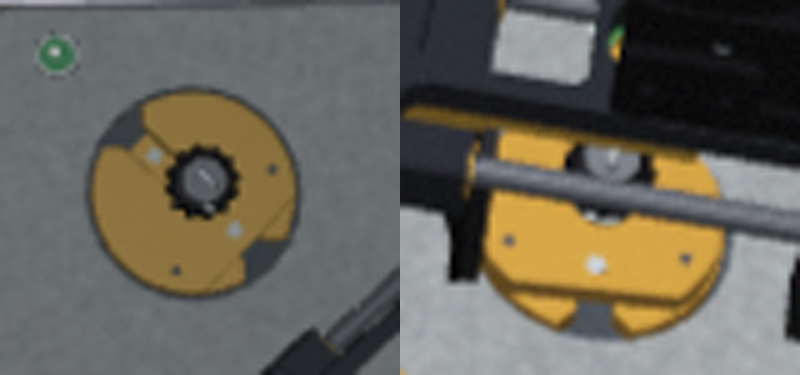

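The mass is home, its slot pointing up-left against the first mass's slot at lower right. I check the angle in numbers while I move to the knob.

```bash
python3 -c "
from h import *
t=r.camera('top');a=at(t,(292+271/5-.4,162+169/5-.4),.032);b=at(t,(292+176/5-.4,162+270/5-.4),.032);d=a-b
print(np.round(a*1e3),np.round(b*1e3),'slot ang',np.degrees(np.arctan2(d[0],-d[1])))
k=at(t,(292+203/5-.4,162+176/5-.4),.065);print(k)
s=r.camera('scene');print('eye scene',at(s,(308+605/5-80.4,230+152/5-.4),.065))"
python3 -m crank '[[[-50,4,0,0,1],[-100,8,0,0,1],[-106.9,8.1,0,0,1],[-106.9,8.1,30,0,1],[-106.9,8.1,60,0,1],[-106.9,8.1,60,0,1]]]'
python3 -c "
from h import *
go(635.6,-112.8,36,133)"
```

```text
[ 646. -147.   32.] [ 600. -105.   32.] slot ang 48.09757724977106
[ 0.63666635 -0.11308907  0.065     ]
eye scene [ 0.6334963  -0.11128557  0.065     ]
time: 18.45
ee_pos: [0.6333, -0.113, 0.0912]
eef_rot: [-0.366, 0.93, 0.001, -0.003]
ft_force: [-0.6, -0.1, -0.8]
width: 0.0873
grip_force: 0.0
shift [-2.  -1.6 55.2] turn -0.0 or 180.0 cur ydir 133.0 tilt [-0.006  0.001 -1.   ]
```

```bash
python3 -m crank '[[[-2,-1,25,0,1],[-2,-1,45,0,1],[-2,-1,54,0,1],[-2,-1,54,0,0.2],[-2,-1,54,0,-0.3],[-2,-1,54,0,-0.8],[-2,-1,54,0,-0.8],[-2,-1,54,0,-0.8],[-2,-1,54,0,-0.8],[-2,-1,54,0,-0.8]]]' 20
python3 -c "
from h import *
s=r.read_state();print(s['torque'],s['joint_positions'])
go(635.6,-112.8,36,133)"
```

```text
time: 19.45
ee_pos: [0.6377, -0.1125, 0.0412]
eef_rot: [-0.367, 0.93, -0.0, 0.0]
ft_force: [-0.5, 0.0, 1.0]
width: 0.0391
grip_force: 0.0
[ 0.16414118 -0.16076783 -0.02440952] [ 0.77447328  0.7465449  -0.95919792  1.54404654  0.6418666   1.19152296
  2.01801593]
shift [1.8 1.2 5.2] turn 0.0 or -180.0 cur ydir 133.0 tilt [ 0. -0. -1.]
```

```bash
python3 -m crank '[[[1.5,0.6,4,0,-0.4],[1.5,0.6,4,0,-0.8],[1.5,0.6,4,0,-0.8],[1.5,0.6,4,0,-0.8],[1.5,0.6,4,0,-0.8]]]' 20
python3 -c "
from h import *
s=r.read_state();print(s['torque'])
go(635.6,-112.8,36,133)"
```

```text
time: 19.95
ee_pos: [0.6363, -0.113, 0.037]
eef_rot: [-0.367, 0.93, -0.0, 0.0]
ft_force: [2.4, 0.1, -1.8]
width: 0.0301
grip_force: 20.0
[ 0.15189186 -0.62518594  0.03136612]
shift [0.4 0.6 1. ] turn 0.0 or -180.0 cur ydir 133.0 tilt [ 0. -0. -1.]
```

```bash
python3 -m crank '[[[0,0,0.1,8,-0.8],[0,0,0.3,16,-0.8],[0,0,0.5,24,-0.8],[0,0,0.6,32,-0.8],[0,0,0.8,40,-0.8],[0,0,0.9,48,-0.8],[0,0,1.1,56,-0.8],[0,0,1.2,64,-0.8],[0,0,1.4,72,-0.8],[0,0,1.5,80,-0.8],[0,0,1.6,88,-0.8],[0,0,1.7,96,-0.8],[0,0,1.8,104,-0.8],[0,0,1.9,112,-0.8],[0,0,2,120,-0.8],[0,0,2,128,-0.8],[0,0,2,136,-0.8],[0,0,2,144,-0.8],[0,0,2,152,-0.8],[0,0,2,160,-0.8]]]' 
python3 -c "
from h import *
s=r.read_state();print(s['torque'],s['joint_positions'])
go(635.6,-112.8,34,-27)"
```

```text
time: 21.95
ee_pos: [0.6351, -0.1142, 0.0326]
eef_rot: [0.854, 0.52, -0.001, -0.0]
ft_force: [7.7, -4.1, -19.2]
width: 0.0301
grip_force: 23.3
[-0.93197633 -1.78256005  0.20106397] [ 0.4269705   0.57687116 -0.42741124  1.57364357  0.2644881   1.05086875
 -0.54915175]
shift [ 1.4 -0.2 -1.4] turn -0.3 or 179.7 cur ydir -27.3 tilt [-0.002 -0.001 -1.   ]
```

```bash
python3 -m crank '[[[0,0,0,0,-0.1],[0,0,0,0,-0.1],[0,0,-1.5,0,-0.1],[0,0,-1.5,0,-0.8],[0,0,-1.5,0,-0.8],[0,0,-1.5,0,-0.8],[0,0,-1.5,8,-0.8],[0,0,-1.4,16,-0.8],[0,0,-1.2,24,-0.8],[0,0,-1,32,-0.8],[0,0,-0.8,40,-0.8],[0,0,-0.5,48,-0.8],[0,0,-0.3,56,-0.8],[0,0,0,63,-0.8],[0,0,0,63,-0.8]]]' 25
python3 -c "
from h import *
s=r.read_state();print(s['torque'],s['joint_positions'])
go(635.6,-112.8,34,-27)"
```

```text
time: 23.45
ee_pos: [0.6366, -0.1136, 0.0351]
eef_rot: [1.0, -0.001, 0.0, 0.001]
ft_force: [3.1, -2.6, -2.5]
width: 0.0301
grip_force: 25.0
[-0.56741645 -0.5418192   0.00532517] [ 0.26930863  0.54449089 -0.21636268  1.58138188  0.1313014   1.0289058
 -1.55684565]
shift [-1.  -0.8  1.1] turn -63.1 or 116.9 cur ydir -90.1 tilt [ 0.001 -0.001 -1.   ]
```

```bash
python3 -m crank '[[[0,0,0,8,-0.8],[0,0,0.2,16,-0.8],[0,0,0.4,24,-0.8]]]'; python3 -c "
from h import *
print(r.read_state()['torque'])"; python3 -m crank '[[[0,0,0.2,8,-0.8],[0,0,0.3,16,-0.8],[0,0,0.3,16,-0.8]]]'; python3 -c "
from h import *
s=r.read_state();print(s['torque'],s['joint_positions'])
go(635.6,-112.8,34,-27)"
```

```text
time: 23.75
ee_pos: [0.6362, -0.1138, 0.0347]
eef_rot: [0.978, -0.208, 0.0, 0.0]
ft_force: [-3.6, -2.3, 1.2]
width: 0.0299
grip_force: 25.0
[-0.34588359  0.3934789   0.55333241]
time: 24.05
ee_pos: [0.636, -0.1139, 0.0347]
eef_rot: [0.94, -0.341, 0.0, 0.001]
ft_force: [-2.4, -3.4, 3.8]
width: 0.0302
grip_force: 25.0
[-0.83585955  0.36632371  0.20847716] [ 0.16720371  0.53531123 -0.08094558  1.58845704  0.05001183  1.01986005
 -2.196038  ]
shift [-1.  -0.5  0.6] turn 77.1 or -102.9 cur ydir -129.9 tilt [-0.    -0.001 -1.   ]
```

The torque rose to 0.55 N m and the fingers then slipped on the flutes, so the knob is at its stop. I release and look.

```bash
python3 -m crank '[[[0,0,0,0,0],[0,0,0,0,0.3],[0,0,0,0,0.3],[0,0,-30,0,0.3],[0,0,-70,0,0.3],[0,0,-120,0,0.3],[0,0,-160,0,0.3],[0,0,-200,0,0.3],[0,0,-250,0,0.3],[0,0,-290,0,0.3],[0,0,-290,0,0.3],[0,0,-290,0,0.3]]]'; python3 -c "
from h import *
t=r.camera('top');s=r.camera('scene')
k=lambda c,x,y,w,h,f:cv2.resize(c['image'][y:y+h,x:x+w,::-1],None,fx=f,fy=f,interpolation=cv2.INTER_CUBIC)
cv2.imwrite('pics/m7.png',np.hstack([k(t,232,155,200,140,2),k(s,290,230,100,70,4)]))"
```

```text
time: 25.25
ee_pos: [0.6365, -0.1127, 0.3251]
eef_rot: [0.94, -0.341, 0.001, -0.0]
ft_force: [-0.3, -0.0, -1.4]
width: 0.0568
grip_force: 0.0
```

View pics/m7.png

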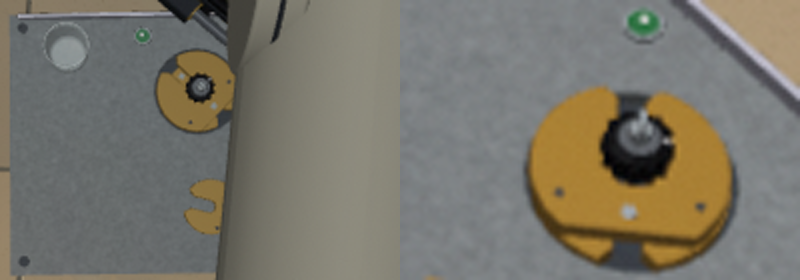

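The mass sits home, its slot opposite the lower one and the knob down on it. The beaker and small mass have not moved. One last check of the angle.

```bash
python3 -c "
from h import *
s=r.camera('scene');a,b=[at(s,(290+x/4-100.4,230+y/4-.4),.032) for x,y in((701,207),(559,192))]
print(a,b,(a+b)/2,np.degrees(np.arctan2((a-b)[0]*-1,(a-b)[1]))%180)
print(r.close_job())"
```

```text
[ 0.64509389 -0.14702303  0.032     ] [ 0.59899618 -0.10512185  0.032     ] [ 0.62204504 -0.12607244  0.032     ] 47.73028036087541
the job is handed in; nothing more can be done
None
```

The large mass is fully home on the stem, its slot opposite the lower mass's to within about 1° by camera, the knob is screwed down to its stop, and the job is handed in at about 25 s; the beaker and small mass had not moved, but the arm hid the film roll and stopper in the last picture.

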